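Slide a brass plate blank into the engraving jig and latch it

TASK

Load the green-filmed brass blank for engraving: press on its top with the fingertips and slide it, lying flat all the way, out of the blue tray and between the jig's dark rails until it is fully home against the end stop. Then push the red latch by its knob fully across behind the blank, so that it is locked in. Be gentle: never push on the blank or the latch with more than about 25 N, never lift the blank, and leave the other things on the counter where they are.

Things in the scene. Friction and masses are not known exactly. Their poses are not given: they have to be found in the camera images.
- blank: Loose brass plate with a soft grippy green film on top, 100 (its x) by 64 (its y) by 3 mm, about 160 g. Origin: centre of its underside. It starts in a blue tray: 8 mm high walls on three sides, 3 mm play all round, open at the end towards the jig. Polished underneath, it slides easily: 12 to 16 N on its middle drags it and gets it past the rollers; two tips 20 to 35 mm apart along its x also turn it.
- jig: Dark steel jig, 10 mm high, on the same smooth white bed as the tray (one plane, no steps). Origin on the bed's top, where the blank's centre lies when home; the blank enters along +x, long side along x. End stop at x +50 mm. Rails' inner faces y -33.5 and +33.5 (x -30 to +50), flared to y -44.5 and +44.5 at x -50. Two white sprung rollers in the rails at x 28 resist its front edge with some 5 N.
- bed_tray (a point): Point on the top of the white bed, a 320 by 560 by 20 mm board, in the middle of the tray. The bed is hinged under the tray on a line across its length and stands on soft, sticky rubber feet under the jig end: it slopes up to 1.5 degrees one way or the other and may sink 0 to 10 mm there, unpredictably, under the pressing fingers, jig and all. Pressing must follow by force.
- latch (a joint): Travel (m) of the red latch bar along the jig's +y: 0 open, 0.045 fully shut (hard end); starts at 0 to 0.006, stays where left, moves with about 2 N. Bar: x -65 to -53 mm in the jig's frame, 8 mm high; tip at y -54 mm at 0, -9 mm when shut, 3 mm behind the home blank's rear edge. It strikes a blank that is not home.
- latch_knob (a point): Centre of the top of the latch's round upright red knob, 14 mm in diameter; its top is 39 mm and its foot 7 mm above the bed. Moves with the latch. At latch 0 it is at x -59, y -98 mm in the jig's frame.
- punch: Bystander: upright steel cylinder, 22 mm in diameter, 34 mm high, on the bed. Origin: centre of its underside.
- oil_jar: Bystander: amber jar, 34 mm in diameter, 48 mm high, on the bed. Origin: centre of its underside.
- carton: Bystander: yellow carton 100 by 140 by 60 mm, left of the bed. Origin: centre of its underside.
- mug: Bystander: blue mug, 80 mm in diameter, 90 mm high. Origin: centre of its underside.
- tape_case: Bystander: orange case 70 by 70 by 35 mm, right of the bed. Origin: centre of its underside.
- wrench: Bystander: steel wrench lying on the counter to the right of the bed, nearer the robot.

How it is judged:
By the outcome, as a careful person would: the job done as asked, in the order asked, and still so for the second after the job is handed in, with the robot touching nothing.
It also fails if it takes over 72 s, if anything falls off the work surface, if the arm or the gripper's body presses on something with over 40 N, if the wrist force passes 120 N, or if a joint passes its speed limit or range.

ROBOT

A 7-joint arm with a two-finger parallel gripper is mounted at the origin on the work surface. World frame = base frame: x ahead of the robot, y to its left, z up, the work surface at z = 0. Lengths are in m, angles in degrees, forces in N, time in s.
With the tool pointing down it reaches from about 0.425 to 0.875 m from the base axis. Payload 4.7 kg.
Tool frame: the origin (TCP) lies midway between the tips of the shut fingers; the grasp point (between the pads) lies 19 mm behind it; z points along the fingers, y is the direction in which the jaws open and shut (so a half turn about z gives the same grasp; the last joint's range is limited). The gripper opens to 87 mm and grips with 3 to 60 N. Pads are 19 mm wide; open, the fingers measure 117 mm over their backs; the gripper's body (75 mm by 190 mm) begins 51 mm behind the grasp point.
Start: joints at [-65.025, 18.392, -4.016, 83.108, 1.295, 78.541, -3.26], TCP at [0.266, 0.593, 0.223] pointing down, gripper open.
Joint ranges: [-163.93, 163.93], [-17.29, 119.83], [-79.2, 71.16], [3.27, 140.29], [-89.18, 269.18], [5.43, 117.66], [-154.24, 154.24]. Speed limits (degrees/s): [147.25, 147.25, 180, 180, 180, 180, 180].

INTERFACE

Orientations are given as [roll, pitch, yaw] about the fixed x, y, z axes, in that order (R = Rz(yaw) Ry(pitch) Rx(roll)).
In Python, from cell import env gives the robot as it stands. The module is installed in compiled form; this text tells all that it offers.
- The arm moves only by the tool servo_tool, never from a script. Its argument "plan" is a list of rows, each a list of 3 entries, a list of its own where there are three numbers: the opening, from 0 (shut) to 1 (fully open), then the shift along the tool's x, y, z in cm, then the turn, a rotation vector about the tool's x, y, z in degrees. A call has 1 to 20 rows; each row shifts and turns the pose as measured when the row begins, along the tool's axes as they then stand; what a row does not reach is not made up. A row lasts 1/12 s, in which the tool goes at most 41.7 mm and 7.16 degrees, less where a joint would pass 70% of its speed; a pose out of reach is approached as far as the arm can. A call is refused whole if a number of a shift passes 4.17 or a number of a turn 7.16, either way. A call with a gripper value outside its range is refused whole. The fingers move at their own pace and stop on an object; "force" is the grip in N (left out, the last holds). Time passes only in rows, so rows that do not move let the fingers close. It gives the time, the measured TCP pose, the force and the opening at its end, in the units of the state.
- env.get_obs(): the state, without advancing time (a new reading comes with each control period).
- env.read_camera(name): name is "scene" or "top" or "wrist"; returns a dict with "image" (420x560x3 uint8, blue, green, red), "fx", "fy", "cx", "cy" (pixels), "rvec" (rotation vector, rad) and "tvec" (3), from world to camera coordinates, as OpenCV has them; the wrist camera has in their place "T_tool_cam" (4x4, takes a point from camera to tool coordinates, whose origin is the TCP and whose axes are the flange's). Camera axes: x right, y down, z forward; pixel columns grow to the right and rows downward; lengths in m; the calibration is good to about 2 mm. A picture is of the moment at which its call begins: read the wrist's pose just before it. There is no depth.
- env.sign_off(): hands the job in, once; it reports no verdict.
The state is a dict: "time_s": time; "qpos": joint angles; "joint_velocities": joint speeds; "effort": joint torques, N m; "tool_pos": TCP position; "tool_rot": TCP orientation; "force": force on the tool from outside, world axes, zero at the start; "wrist_torque": the same for the moment, N m; "grip_width": finger opening in m.
Only numpy, scipy, OpenCV 4.12 (cv2) and the standard library are available. Lean on these libraries where they do the work, as an engineer would, in place of code of your own. Each camera call takes 0.05 s, during which the arm holds its last target. There are 200 camera calls.

## Working session

There is one attempt and no reset: what is moved stays moved. The work goes in short steps, Python scripts to look and compute and a tool call to move; the robot and the scene stay as the last step left them, time stands still between calls to the robot, and variables do not carry over. Pictures are saved under pics/ and viewed, about 8 in all and at most 12, crops included, and the job is handed in when it is done.

Besides the shell and the picture viewer there is one more tool, called after "Call:" as a command line: name --argument value ..., lists and objects as JSON in quotes. servo_tool: Moves the arm, as the interface text tells. Its arguments: {"type":"object","properties":{"plan":{"type":"array"},"force":{"type":"number"}},"required":["plan"]}

```bash
mkdir -p pics
cat > h.py <<'E'
import numpy as np, cv2
from cell import env
from scipy.spatial.transform import Rotation as R
def cast(c,uv,z):
    Rm=cv2.Rodrigues(np.array(c['rvec'],float))[0]; t=np.array(c['tvec'],float).ravel()
    o=-Rm.T@t; uv=np.atleast_2d(uv).astype(float)
    d=np.c_[(uv[:,0]-c['cx'])/c['fx'],(uv[:,1]-c['cy'])/c['fy'],np.ones(len(uv))]@Rm
    return o+d*((z-o[2])/d[:,2])[:,None]
def snap(n,f):
    c=env.read_camera(n); cv2.imwrite('pics/%s.png'%f,c['image']); return c
E
python3 - <<'E'
from h import *
print(env.get_obs())
for n in('top','scene'):
    c=snap(n,n+'0'); print(n,c['fx'],c['cx'],c['cy'],c['rvec'],c['tvec'])
E
```

```text
{'time_s': 0.0, 'qpos': array([-65.02563825,  18.43702144,  -4.01543544,  83.17673597,
         1.29465847,  78.53968617,  -3.26300081]), 'joint_velocities': array([-0.04257411, -0.01917472, -0.06398161,  0.0923485 ,  0.10681872,
       -0.00664322, -0.02675429]), 'effort': array([ 3.20404524e-04, -4.91291428e+01, -4.03539296e-01, -3.12532961e+01,
       -6.38788682e-02,  4.38849139e-02,  1.99446226e-04]), 'tool_pos': array([0.26591894, 0.5925008 , 0.22146852]), 'tool_rot': array([-1.79891782e+02,  5.52744643e-03,  1.55832273e+02]), 'force': array([ 0.29664427,  0.44783233, -1.03815925]), 'wrist_torque': array([ 0.05608722, -0.03518787, -0.01258739]), 'grip_width': 0.08706806133638056}
top 461.0611007959174 281.91349611001925 211.46489051574042 [ 2.20507843 -2.00019797  0.21297343] [-0.0332829   0.51488437  1.10317407]
scene 446.73088470792965 280.63194561120076 219.04266738782454 [ 0.66721844  2.76477329 -0.92399948] [ 0.44417654 -0.13032535  1.26423541]
```

View pics/top0.png

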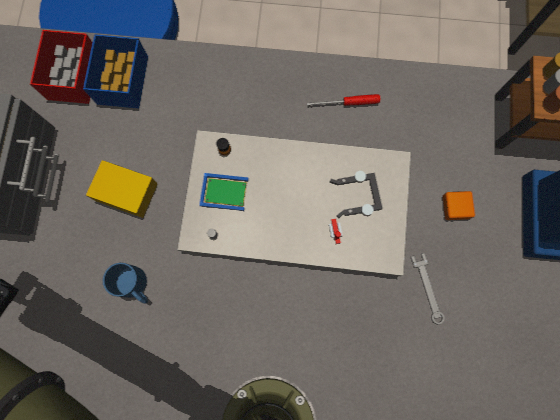

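View pics/scene0.png

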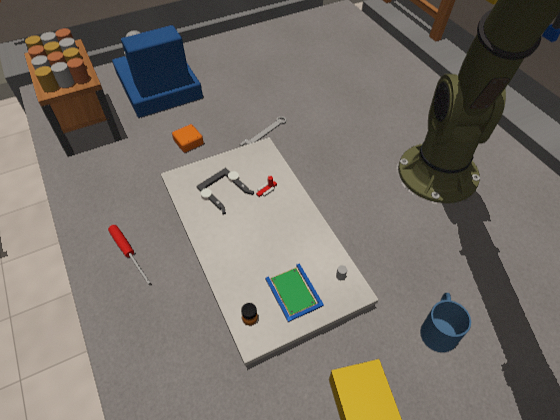

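The top view shows the tray and green blank at about (225,192), the jig at (358,193) opening left, the latch at (336,231), the punch at (212,234) and the jar at (223,146). Next I'll triangulate heights and zoom in.

```bash
cat > m.py <<'E'
from h import *
def tri(c1,p1,c2,p2):
    P=[]
    for c in(c1,c2):
        K=np.array([[c['fx'],0,c['cx']],[0,c['fy'],c['cy']],[0,0,1]])
        P.append(K@np.c_[cv2.Rodrigues(np.array(c['rvec'],float))[0],np.array(c['tvec'],float).ravel()])
    X=cv2.triangulatePoints(P[0],P[1],np.array(p1,float).reshape(2,1),np.array(p2,float).reshape(2,1)); return (X[:3]/X[3]).ravel()
def blobs(im,m,amin):
    n,l,s,ce=cv2.connectedComponentsWithStats(m.astype(np.uint8)); return [(s[i,4],ce[i].round(1),i,l) for i in range(1,n) if s[i,4]>=amin]
def green(im):
    b,g,r=[im[...,i].astype(int) for i in range(3)]; return (g>80)&(g>1.6*r)&(g>1.6*b)
def red(im):
    b,g,r=[im[...,i].astype(int) for i in range(3)]; return (r>110)&(r>2.2*g)&(r>2.2*b)
E
python3 - <<'E'
from m import *
c={n:env.read_camera(n) for n in('top','scene')}
for n in c:
    im=c[n]['image']
    for f in (green,red):
        print(n,f.__name__,[(b[0],b[1]) for b in blobs(im,f(im),15)])
    m=green(im).astype(np.uint8); k=max(cv2.findContours(m,0,2)[0],key=cv2.contourArea); print(cv2.minAreaRect(k))
    c[n]['g']=cv2.minAreaRect(k)[0]
print(tri(c['top'],c['top']['g'],c['scene'],c['scene']['g']))
a=cv2.resize(c['top']['image'][155:255,310:400],None,fx=5,fy=5,interpolation=cv2.INTER_CUBIC)
b=cv2.resize(c['scene']['image'][155:225,190:290],None,fx=3.4,fy=3.4,interpolation=cv2.INTER_CUBIC)
o=np.zeros((500,800,3),np.uint8);o[:500,:450]=a;o[:b.shape[0],455:455+b.shape[1]]=b
cv2.imwrite('pics/z1.png',o)
E
```

```text
top green [(np.int32(854), array([225.3, 191.7]))]
top red [(np.int32(316), array([58.4, 58.9])), (np.int32(270), array([362. ,  98.8])), (np.int32(81), array([335.3, 227.8])), (np.int32(18), array([337.3, 240.8]))]
((225.42193603515625, 191.65065002441406), (37.7690315246582, 23.273033142089844), 6.842772960662842)
scene green [(np.int32(1055), array([293. , 290.8]))]
scene red [(np.int32(16), array([269.9, 177.7])), (np.int32(57), array([262.9, 190.1])), (np.int32(312), array([119.5, 239. ]))]
((292.9649658203125, 290.51910400390625), (42.059181213378906, 26.89552879333496), 61.38954162597656)
[0.55361341 0.16489392 0.0518705 ]
```

View pics/z1.png

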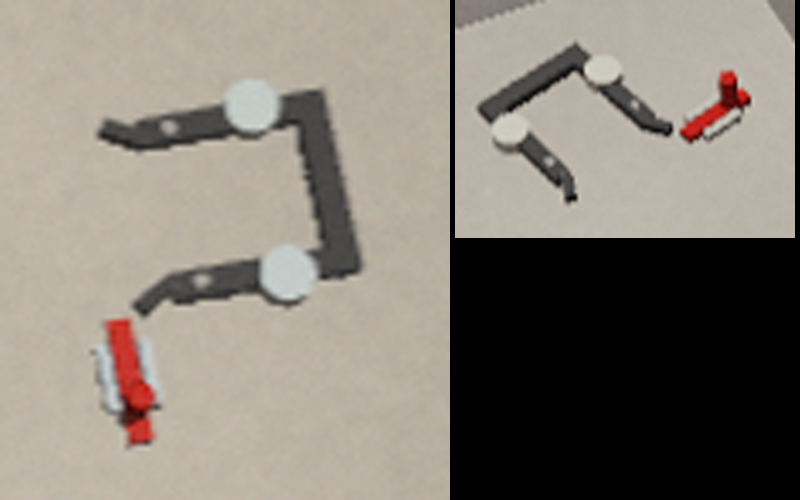

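Run:
```python
from m import *
c=env.read_camera('top')
f=lambda u,v:(310+(u+.5)/5-.5,155+(v+.5)/5-.5)
zb=.048
g=cast(c,(225.4,191.65),zb+.003)[0]; r1=cast(c,f(253,105),zb+.010)[0]; r2=cast(c,f(288,272),zb+.010)[0]
y=(r1-r2)[:2]; print('roller dist',np.linalg.norm(y)); y/=np.linalg.norm(y); x=np.array([y[1],-y[0]])
j=((r1+r2)/2)[:2]-.028*x
print('blank',g,'jig',j,'jig yaw',np.degrees(np.arctan2(x[1],x[0])), 'dist',np.linalg.norm(j-g[:2]))
m=green(c['image']).astype(np.uint8);k=max(cv2.findContours(m,0,2)[0],key=cv2.contourArea)
b=cv2.boxPoints(cv2.minAreaRect(k));B=cast(c,b,zb+.003);print(B)
e=B[1]-B[0];e2=B[2]-B[1];print(np.linalg.norm(e),np.linalg.norm(e2),np.degrees(np.arctan2(e[1],e[0])),np.degrees(np.arctan2(e2[1],e2[0])))
print('knob',cast(c,f(140,395),zb+.039), 'pred knob@0', j-.059*x-.098*y)
for n,p in dict(punch=(212,232),jar=(223,144)).items(): print(n,cast(c,p,zb+.03))
w=env.read_camera('wrist');print(w['T_tool_cam'],w['fx'],w['cx'],w['cy'])
o=env.get_obs();print(R.from_euler('xyz',o['tool_rot'],degrees=True).as_matrix().round(3))
```

```text
roller dist 0.08831205361903204
blank [0.55383087 0.16507641 0.051     ] jig [ 0.57749014 -0.1568912 ] jig yaw -75.0124923654498 dist 0.3228357191069525
[[0.52472808 0.21278263 0.051     ]
 [0.58573501 0.2137455  0.051     ]
 [0.58319773 0.11683763 0.051     ]
 [0.52234639 0.11692543 0.051     ]]
0.06101452233040445 0.09694107766561541 0.9042202830206357 -91.49979333903536
knob [[ 0.4674304 -0.1229154  0.087    ]] pred knob@0 [ 0.46756598 -0.12524187]
punch [[0.44320662 0.18101686 0.078     ]]
jar [[0.67062347 0.18241608 0.078     ]]
[[ 8.72700694e-04 -9.55027020e-01 -2.96517504e-01  8.25890515e-02]
 [ 9.99998493e-01  3.88460834e-04  1.69200394e-03 -1.73279046e-05]
 [-1.50072405e-03 -2.96518534e-01  9.55025920e-01 -1.62057870e-01]
 [ 0.00000000e+00  0.00000000e+00  0.00000000e+00  1.00000000e+00]] 325.22966855562316 274.58247475763227 208.9833661521253
[[-0.912  0.409 -0.   ]
 [ 0.409  0.912 -0.001]
 [-0.    -0.001 -1.   ]]
```

The wrist camera gives better resolution, so I'm moving over the middle of the bed while closing the fingers to about 17 mm.

Call:
servo_tool --plan '[[0.2,[-2.8,-2.25,0],[0,0,0]],[0.2,[-2.8,-2.25,0],[0,0,0]],[0.2,[-2.8,-2.25,0],[0,0,0]],[0.2,[-2.8,-2.25,0],[0,0,0]],[0.2,[-2.8,-2.25,0],[0,0,0]],[0.2,[-2.8,-2.25,0],[0,0,0]],[0.2,[-2.8,-2.25,0],[0,0,0]],[0.2,[-2.8,-2.25,0],[0,0,0]],[0.2,[-2.8,-2.25,0],[0,0,0]],[0.2,[-2.8,-2.25,0],[0,0,0]],[0.2,[-2.8,-2.25,0],[0,0,0]],[0.2,[-2.8,-2.25,0],[0,0,0]],[0.2,[-2.8,-2.25,0],[0,0,0]],[0.2,[0,0,0],[0,0,-5]],[0.2,[0,0,0],[0,0,-6]],[0.2,[0,0,0],[0,0,-6]],[0.2,[0,0,0],[0,0,-6]],[0.2,[0,0,0],[0,0,-6]],[0.2,[0,0,0],[0,0,0]]]' --force 30

```text
time_s: 1.88
tool_pos: [0.4871, 0.1551, 0.2199]
tool_rot: [179.8, 0.1, -173.9]
force: [0.1, -0.0, 0.7]
grip_width: 0.0175
```

Call:
servo_tool --plan '[[0.2,[-0.8,-3.3,0],[0,0,0]],[0.2,[-0.8,-3.3,0],[0,0,0]],[0.2,[-0.8,-3.3,0],[0,0,0]],[0.2,[-0.8,-3.3,0],[0,0,0]],[0.2,[0,0,0],[0,0,0]],[0.2,[0,0,0],[0,0,0]]]'

```text
time_s: 2.38
tool_pos: [0.5339, 0.0252, 0.2196]
tool_rot: [179.7, 0.2, -174.5]
force: [0.1, 0.8, 0.6]
grip_width: 0.0172
```

```bash
cat >> h.py <<'E'
def wrist(f=None):
    o=env.get_obs(); w=env.read_camera('wrist')
    T=np.eye(4);T[:3,:3]=R.from_euler('xyz',o['tool_rot'],degrees=True).as_matrix();T[:3,3]=o['tool_pos']
    C=np.linalg.inv(T@np.array(w['T_tool_cam'])); w['rvec']=cv2.Rodrigues(C[:3,:3])[0]; w['tvec']=C[:3,3]
    if f: cv2.imwrite('pics/%s.png'%f,w['image'])
    return w,o
E
python3 - <<'E'
from h import *
w,o=wrist('w1'); np.savez('w1.npz',**w); print(o['tool_pos'],o['tool_rot'])
E
```

```text
[0.53394417 0.025174   0.21960744] [ 1.79736330e+02  1.56406694e-01 -1.74532235e+02]
```

View pics/w1.png

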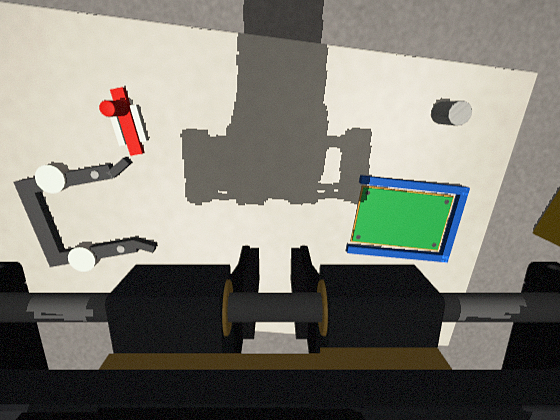

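Wrist view: blank at (402,220), jig at left with rollers at (50,178) and (82,259), latch knob at (108,107). Now I'll measure the jig and blank from this view.

Run:
```python
from m import *
w=dict(np.load('w1.npz')); im=w['image']; zb=.048
m=green(im).astype(np.uint8);k=max(cv2.findContours(m,0,2)[0],key=cv2.contourArea)
r=cv2.minAreaRect(k);b=cv2.boxPoints(r);B=cast(w,b,zb+.003)[:,:2]
ce=B.mean(0);e=[B[(i+1)%4]-B[i] for i in range(4)]
print('blank',ce,[(np.linalg.norm(v).round(4),np.degrees(np.arctan2(v[1],v[0])).round(1)) for v in e])
# jig
g=im.max(2)<95
g[245:,100:]=0; g[270:]=0; g[:,175:]=0
j=np.array([.5775,-.1569]);a=np.radians(-75.0)
for it in range(3):
    X=np.array([np.cos(a),np.sin(a)]);Y=np.array([-X[1],X[0]])
    vs,us=np.nonzero(g)
    def fr(z): return (cast(w,np.c_[us,vs],z)[:,:2]-j)@np.c_[X,Y]
    p=fr(zb+.010); q=fr(zb)
    lo=[];hi=[];st=[]
    for x in np.arange(-.026,.014,.002):
        s=(abs(p[:,0]-x)<.001)&(p[:,1]<0)&(p[:,1]>-.06); lo.append((x,p[s,1].max() if s.any() else np.nan))
        s=(abs(q[:,0]-x)<.001)&(q[:,1]>0)&(q[:,1]<.06); hi.append((x,q[s,1].min() if s.any() else np.nan))
    for y in np.arange(-.024,.026,.004):
        s=(abs(q[:,1]-y)<.001)&(q[:,0]>.02)&(q[:,0]<.08); st.append((y,q[s,0].min() if s.any() else np.nan))
    lo,hi,st=map(np.array,(lo,hi,st))
    L=np.polyfit(*lo.T,1);H=np.polyfit(*hi.T,1);S=np.polyfit(*st.T,1)
    print('lo',L,'hi',H,'stop',S)
    yo=(L[1]+H[1])/2; xo=S[1]-.050; j=j+xo*X+yo*Y; a+=np.arctan((L[0]+H[0])/2)
    print('jig',j,np.degrees(a))
print(blobs(im,red(im),20)[0][:2])
k=cast(w,(107,106),zb+.039)[0][:2];X=np.array([np.cos(a),np.sin(a)]);Y=np.array([-X[1],X[0]])
print('knob',k,'jigframe',(k-j)@np.c_[X,Y],'blank in jig',(ce-j)@np.c_[X,Y])
```

```text
blank [0.55283202 0.16724976] [(np.float64(0.061), np.float64(-175.9)), (np.float64(0.1009), np.float64(89.3)), (np.float64(0.0625), np.float64(9.1)), (np.float64(0.1064), np.float64(-91.1))]
lo [ 0.0126328  -0.03641373] hi [0.03411189 0.03317774] stop [-0.01619568  0.0529243 ]
jig [ 0.576694   -0.16014343] -73.66110701634352
lo [-0.01019948 -0.03477724] hi [0.00579304 0.03484284] stop [0.00065637 0.05009085]
jig [ 0.57675103 -0.16022138] -73.78734184513159
lo [-0.00800497 -0.03481099] hi [-0.00035573  0.0347676 ] stop [0.00326457 0.04993336]
jig [ 0.57671159 -0.16016344] -74.02685694017838
(np.int32(150), array([117.6,  93.6]))
knob [ 0.46449485 -0.12496886] jigframe [-0.06471631 -0.09819906] blank in jig [-0.32134338  0.06714217]
```

Call:
servo_tool --plan '[[0.2,[-0.8,3.45,0],[0,0,0]],[0.2,[-0.8,3.45,0],[0,0,0]],[0.2,[-0.8,3.45,0],[0,0,0]],[0.2,[-0.8,3.45,0],[0,0,0]],[0.2,[0,0,2],[0,0,6]],[0.2,[0,0,3.5],[0,0,0]],[0.2,[0,0,3.5],[0,0,0]],[0.2,[0,0,2.5],[0,0,0]],[0.2,[0,0,1],[0,0,0]],[0.2,[0,0,0],[0,0,0]],[0.2,[0,0,0],[0,0,0]]]'

```text
time_s: 3.35
tool_pos: [0.5501, 0.1889, 0.0934]
tool_rot: [179.2, 0.3, 179.3]
force: [-0.9, 0.4, 0.5]
grip_width: 0.0172
```

Call:
servo_tool --plan '[[0.2,[-0.15,-1.2,0.5],[0.8,0.3,0]],[0.2,[-0.15,-0.9,0.8],[0,0,0]],[0.2,[0,0,0.8],[0,0,0]],[0.2,[0,0,0.5],[0,0,0]],[0.2,[0,0,0],[0.3,0,0]],[0.2,[0,0,0],[0,0,0]]]'

```text
time_s: 3.85
tool_pos: [0.5575, 0.1658, 0.0712]
tool_rot: [-179.8, 0.6, 179.1]
force: [-0.2, 0.6, 0.4]
grip_width: 0.0177
```

Run:
```python
from h import *
w,o=wrist('w2'); np.savez('w2.npz',**w); print(o['tool_pos'],o['tool_rot'],o['force'])
```

```text
[0.55753547 0.16576947 0.07121767] [-179.77058429    0.55168069  179.10242627] [-0.23809301  0.63298503  0.39423539]
```

View pics/w2.png

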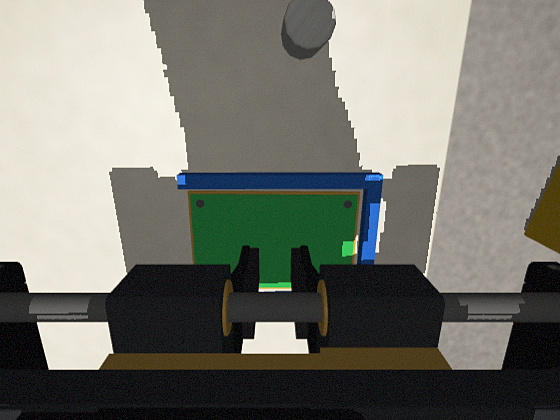

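The fingers are centred on the blank lengthwise. I'll shift 4 mm back towards the robot and lower until contact.

Call:
servo_tool --plan '[[0.2,[0.4,0,0.5],[0,0.5,0]],[0.2,[0,0,0.5],[0,0,0]],[0.2,[0,0,0.2],[0,0,0]],[0.2,[0,0,0.1],[0,0,0]],[0.2,[0,0,0.1],[0,0,0]],[0.2,[0,0,0.1],[0,0,0]]]'

```text
time_s: 4.4
tool_pos: [0.5534, 0.1667, 0.0554]
tool_rot: [-179.8, 0.1, 179.2]
force: [0.2, 0.4, 0.4]
grip_width: 0.0173
```

Call:
servo_tool --plan '[[0.2,[0,0,0.1],[0,0,0]],[0.2,[0,0,0.1],[0,0,0]],[0.2,[0,0,0.1],[0,0,0]],[0.2,[0,0,0.1],[0,0,0]],[0.2,[0,0,0.1],[0,0,0]]]'

```text
time_s: 4.82
tool_pos: [0.5543, 0.1671, 0.052]
tool_rot: [-179.9, 0.1, 179.2]
force: [-1.2, -0.1, 6.9]
grip_width: 0.017
```

Call:
servo_tool --plan '[[0.2,[0,0,0.1],[0,0,0]],[0.2,[0,0,0.1],[0,0,0]]]'

```text
time_s: 4.98
tool_pos: [0.5551, 0.1674, 0.052]
tool_rot: [-179.9, 0.2, 179.2]
force: [-1.0, -1.2, 4.7]
grip_width: 0.0173
```

Call:
servo_tool --plan '[[0.2,[0.05,0,0.25],[0,0,0]],[0.2,[0.05,0,0.25],[0,0,0]],[0.2,[0.05,0,0.25],[0,0,0]]]'

```text
time_s: 5.23
tool_pos: [0.5567, 0.168, 0.0519]
tool_rot: [179.9, 0.5, 179.2]
force: [-6.2, -2.2, 15.2]
grip_width: 0.0175
```

Call:
servo_tool --plan '[[0.2,[0.15,-0.3,0.22],[0,0.2,0]],[0.2,[0.15,-0.3,0.22],[0,0.2,0]],[0.2,[0.15,-0.3,0.22],[0,0.2,0]],[0.2,[0.15,-0.3,0.22],[0,0.2,0]]]'

```text
time_s: 5.57
tool_pos: [0.5565, 0.1645, 0.0523]
tool_rot: [179.1, 0.5, 179.4]
force: [-0.8, 2.5, 7.4]
grip_width: 0.0172
```

Call:
servo_tool --plan '[[0.2,[0.12,-0.4,0.28],[0.4,0.3,0]],[0.2,[0.12,-0.4,0.28],[0.4,0.3,0]],[0.2,[0.12,-0.4,0.28],[0.4,0.3,0]],[0.2,[0.12,-0.4,0.28],[0.4,0.3,0]],[0.2,[0.12,-0.4,0.28],[0.4,0.3,0]],[0.2,[0.12,-0.4,0.28],[0.4,0.3,0]]]'

```text
time_s: 6.07
tool_pos: [0.5564, 0.161, 0.0522]
tool_rot: [179.8, -0.3, 179.9]
force: [-2.4, 3.7, 12.1]
grip_width: 0.0174
```

```bash
cat > bl.py <<'E'
from m import *
def edges(w,zt,show=True):
    """green film edges in the top cam"""
    im=w['image'];m=green(im).astype(np.uint8)
    ks=[k for k in cv2.findContours(m,0,2)[0] if cv2.contourArea(k)>30]
    p=np.vstack(ks); b=cv2.boxPoints(cv2.minAreaRect(p)); return b,cast(w,b,zt)[:,:2]
if __name__=='__main__':
    o=env.get_obs();z=o['tool_pos'][2]
    for n in('top','scene'):
        b,B=edges(env.read_camera(n),z)
        e=[B[(i+1)%4]-B[i] for i in range(4)]
        print(n,B.mean(0).round(4),[(np.linalg.norm(v).round(3),np.degrees(np.arctan2(v[1],v[0])).round(1)) for v in e])
    print(o['tool_pos'],o['force'])
E
python3 bl.py
```

```text
Traceback (most recent call last):
  File "bl.py", line 10, in <module>
    b,B=edges(env.read_camera(n),z)
        ~~~~~^^^^^^^^^^^^^^^^^^^^^^
  File "bl.py", line 6, in edges
    p=np.vstack(ks); b=cv2.boxPoints(cv2.minAreaRect(p)); return b,cast(w,b,zt)[:,:2]
ValueError: need at least one array to concatenate
```

```bash
cat > bl.py <<'E'
from m import *
# near (robot-side) film edge in the wrist image: line + its ends, in tool-relative and world
def near(w,o,zt,vis=None):
    im=w['image'];m=green(im); m[262:]=0
    cols=np.nonzero(m.any(0))[0]
    if len(cols)<20: return None
    u0,u1=cols[0],cols[-1]
    k=np.vstack([c for c in cv2.findContours(m.astype(np.uint8),0,2)[0] if cv2.contourArea(c)>15])
    us=np.arange(u0+8,u1-7); vs=np.array([np.nonzero(m[:,u])[0][0] if m[:,u].any() else np.nan for u in us]); ok=~np.isnan(vs)
    us,vs=us[ok],vs[ok]; p=np.polyfit(us,vs,1)
    for _ in range(3):
        r=vs-np.polyval(p,us); s=abs(r)<2; p=np.polyfit(us[s],vs[s],1)
    P=cast(w,[(u,np.polyval(p,u)) for u in (us[0],us[-1])],zt)[:,:2]
    d=P[0]-P[1]; yaw=np.degrees(np.arctan2(d[1],d[0]))
    X=d/np.linalg.norm(d);Y=np.array([-X[1],X[0]])
    # ends along blank x: from all green pixels close to the near edge
    vv,uu=np.nonzero(m); q=cast(w,np.c_[uu,vv],zt)[:,:2]
    a=(q-P[1])@np.c_[X,Y]; b=a[(a[:,1]>.003)&(a[:,1]<.02),0]
    hi,lo=np.percentile(b,[99.8,.2])
    c=P[1]+X*(hi+lo)/2+Y*.0305   # film about 61 wide
    return yaw,c,hi-lo
J=np.array([.5767,-.1600]);JA=np.radians(-74.2)
JX=np.array([np.cos(JA),np.sin(JA)]);JY=np.array([-JX[1],JX[0]])
def tojig(p): d=np.asarray(p)-J; return np.array([d@JX,d@JY]).round(4)
if __name__=='__main__':
    import sys
    w,o=wrist(sys.argv[1] if len(sys.argv)>1 else None); t=o['tool_pos']
    r=near(w,o,t[2]); print('tool',t.round(4),o['tool_rot'].round(1),o['force'].round(1),'jig',tojig(t[:2]))
    if r: print('blank yaw %.2f'%r[0],r[1].round(4),'len %.4f'%r[2],'jig',tojig(r[1]),'yaw in jig %.2f'%(r[0]-np.degrees(JA)))
E
python3 bl.py
python3 - <<'E'
from bl import *
w=dict(np.load('w2.npz'));print(near(w,None,.052))
E
```

```text
tool [0.5564 0.161  0.0522] [179.8  -0.3 179.9] [-3.7  4.3 12.5] jig [-0.3143  0.0679]
blank yaw -90.62 [0.5565 0.1596] len 0.0961 jig [-0.313   0.0676] yaw in jig -16.42
(np.float64(-91.17381342544155), array([0.55365773, 0.16545675]), np.float64(0.09601720322587923))
```

Call:
servo_tool --plan '[[0.2,[0.2,-0.8,0.27],[0.3,0,0]],[0.2,[0.2,-0.8,0.27],[0.3,0,0]],[0.2,[0.2,-0.8,0.27],[0.3,0,0]],[0.2,[0.2,-0.8,0.27],[0.3,0,0]],[0.2,[0.2,-0.8,0.27],[0.3,0,0]],[0.2,[0.2,-0.8,0.27],[0.3,0,0]]]'

```text
time_s: 6.67
tool_pos: [0.5557, 0.1323, 0.0528]
tool_rot: [180.0, 1.2, -179.5]
force: [-3.0, 3.8, 11.3]
grip_width: 0.0175
```

```bash
python3 bl.py
```

```text
tool [0.5557 0.1323 0.0528] [ 180.     1.2 -179.5] [-3.   3.8 11.3] jig [-0.287   0.0594]
blank yaw -89.50 [0.5556 0.131 ] len 0.0960 jig [-0.2857  0.0589] yaw in jig -15.30
```

Call:
servo_tool --plan '[[0.2,[0.2,-0.8,0.27],[0.2,0.6,0.2]],[0.2,[0.2,-0.8,0.27],[0.2,0.5,0.2]],[0.2,[0.2,-0.8,0.27],[0.2,0.3,0.2]],[0.2,[0.2,-0.8,0.27],[0.2,0.3,0.2]],[0.2,[0.2,-0.8,0.27],[0.2,0.3,0.2]],[0.2,[0.2,-0.8,0.27],[0.2,0.3,0.2]],[0.2,[0.2,-0.8,0.27],[0.2,0.3,0.2]]]'

```text
time_s: 7.3
tool_pos: [0.556, 0.0941, 0.0534]
tool_rot: [179.7, 0.4, 179.6]
force: [-1.3, 3.6, 10.9]
grip_width: 0.0174
```

```bash
python3 bl.py
```

```text
tool [0.556  0.0941 0.0534] [179.7   0.4 179.6] [-1.3  3.6 10.9] jig [-0.2501  0.0492]
blank yaw -89.43 [0.5557 0.0928] len 0.0960 jig [-0.249   0.0486] yaw in jig -15.23
```

Call:
servo_tool --plan '[[0.2,[0.2,-0.8,0.28],[0.3,0.3,0]],[0.2,[0.2,-0.8,0.28],[0.3,0.3,0]],[0.2,[0.2,-0.8,0.28],[0.3,0.3,0]],[0.2,[0.2,-0.8,0.28],[0.3,0.3,0]],[0.2,[0.2,-0.8,0.28],[0.3,0.3,0]],[0.2,[0.2,-0.8,0.28],[0.3,0.3,0]],[0.2,[0.2,-0.8,0.28],[0.3,0.3,0]],[0.2,[0.2,-0.8,0.28],[0.3,0.3,0]]]'

```text
time_s: 8.02
tool_pos: [0.5594, 0.0467, 0.0536]
tool_rot: [-179.5, 0.3, -179.8]
force: [-1.3, 3.3, 9.6]
grip_width: 0.0175
```

```bash
python3 bl.py
```

```text
tool [0.5594 0.0467 0.0536] [-179.5    0.3 -179.8] [-1.3  3.3  9.6] jig [-0.2036  0.0396]
blank yaw -88.69 [0.5592 0.0456] len 0.0961 jig [-0.2026  0.0392] yaw in jig -14.49
```

Call:
servo_tool --plan '[[0.2,[0.4,-0.8,0.32],[0,0.3,-1.8]],[0.2,[0.4,-0.8,0.32],[0,0.3,-1.8]],[0.2,[0.4,-0.8,0.32],[0,0.3,-1.8]],[0.2,[0.4,-0.8,0.32],[0,0.3,-1.8]],[0.2,[0.4,-0.8,0.32],[0,0.3,-1.8]],[0.2,[0.4,-0.8,0.32],[0,0.3,-1.8]]]'

```text
time_s: 8.57
tool_pos: [0.5595, 0.0075, 0.0531]
tool_rot: [179.8, 1.0, -168.1]
force: [-0.6, 4.0, 12.3]
grip_width: 0.0173
```

```bash
python3 bl.py
```

```text
tool [0.5595 0.0075 0.0531] [ 179.8    1.  -168.1] [-0.6  4.  12.3] jig [-0.1659  0.029 ]
blank yaw -77.67 [0.5597 0.0066] len 0.0961 jig [-0.1649  0.029 ] yaw in jig -3.47
```

Call:
servo_tool --plan '[[0.2,[0.7,-0.6,0.31],[0,0.4,-0.6]],[0.2,[0.7,-0.6,0.31],[0,0.4,-0.6]],[0.2,[0.7,-0.6,0.31],[0,0.4,-0.6]],[0.2,[0.7,-0.6,0.31],[0,0.4,-0.5]],[0.2,[0.7,-0.6,0.31],[0,0.4,-0.3]],[0.2,[0.6,-0.5,0.31],[0,0.4,0]]]'

```text
time_s: 9.12
tool_pos: [0.5499, -0.0292, 0.0528]
tool_rot: [179.7, 1.3, -165.0]
force: [0.8, 3.0, 11.0]
grip_width: 0.017
```

```bash
python3 bl.py w3
```

```text
tool [ 0.5499 -0.0292  0.0528] [ 179.7    1.3 -165. ] [ 0.8  3.  11. ] jig [-0.1332  0.0098]
blank yaw -74.47 [ 0.55 -0.03] len 0.0961 jig [-0.1323  0.0097] yaw in jig -0.27
```

View pics/w3.png

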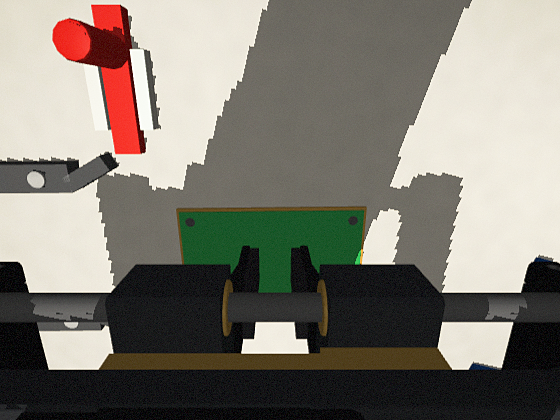

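Blank is flat and nearly aligned (near edge v≈207, u 178–366). The near rail's inner edge shows at v≈192, u 0–75, so I'll measure the offset directly.

```bash
cat > rail.py <<'E'
from bl import *
def rail(w,o,zb,u0=2,u1=68):
    g=w['image'].max(2)<110; g[:150]=0; g[215:]=0
    us=np.arange(u0,u1); vs=np.array([np.nonzero(g[:,u])[0][-1]+.5 if g[:,u].any() else np.nan for u in us]);ok=~np.isnan(vs);us=us[ok];vs=vs[ok]
    p=np.polyfit(us,vs,1)
    for _ in range(4):
        s=abs(vs-np.polyval(p,us))<1.2; p=np.polyfit(us[s],vs[s],1)
    P=cast(w,[(u,np.polyval(p,u)) for u in (us[0],us[-1])],zb+.010)[:,:2]; d=P[0]-P[1]
    return np.degrees(np.arctan2(d[1],d[0])),P,s.sum()
if __name__=='__main__':
    w,o=wrist(); t=o['tool_pos']; a,P,n=rail(w,o,t[2]-.003); r=near(w,o,t[2])
    X=np.array([np.cos(np.radians(a)),np.sin(np.radians(a))]);Y=np.array([-X[1],X[0]])
    print('rail yaw %.2f n %d'%(a,n),P.round(4),'old-jig',tojig(P[0]),tojig(P[1]))
    print('tool',t.round(4),o['tool_rot'].round(1),o['force'].round(1))
    print('blank yaw rel %.2f'%(r[0]-a),'y rel axis %.4f'%((r[1]-P[1])@Y-.0335), 'x %.4f'%tojig(r[1])[0])
E
python3 rail.py
```

```text
rail yaw -75.12 n 66 [[ 0.5424 -0.1691]
 [ 0.5343 -0.1387]] old-jig [-0.0005 -0.0355] [-0.0321 -0.035 ]
tool [ 0.5496 -0.0305  0.0527] [ 179.8    1.3 -165.1] [ 0.9  2.  11. ]
blank yaw rel 0.64 y rel axis 0.0090 x -0.1311
```

Call:
servo_tool --plan '[[0.2,[0.55,-0.45,0.31],[0.1,0.5,0]],[0.2,[0.55,-0.45,0.31],[0.1,0.5,0]],[0.2,[0.55,-0.45,0.31],[0.1,0.5,0]],[0.2,[0.4,-0.4,0.31],[0.1,0.5,0]]]'

```text
time_s: 9.55
tool_pos: [0.548, -0.0468, 0.0522]
tool_rot: [-179.9, 0.9, -164.9]
force: [-0.8, 3.8, 12.1]
grip_width: 0.0172
```

```bash
python3 rail.py
```

```text
rail yaw -74.59 n 55 [[ 0.5473 -0.1861]
 [ 0.5387 -0.155 ]] old-jig [ 0.0171 -0.0354] [-0.0151 -0.0352]
tool [ 0.548  -0.0468  0.0522] [-179.9    0.9 -164.9] [-0.8  3.8 12.1]
blank yaw rel 0.23 y rel axis 0.0041 x -0.1160
```

Call:
servo_tool --plan '[[0.2,[0.45,-0.5,0.31],[0,0.4,0]],[0.2,[0.45,-0.5,0.31],[0,0.4,0]],[0.2,[0.4,-0.5,0.31],[0,0.4,0]],[0.2,[0.35,-0.5,0.31],[0,0.4,0]]]'

```text
time_s: 9.93
tool_pos: [0.5501, -0.0645, 0.0516]
tool_rot: [180.0, 0.8, -164.6]
force: [-0.9, 2.3, 12.8]
grip_width: 0.0176
```

```bash
python3 rail.py
```

```text
rail yaw -142.00 n 1 [[ 0.5026 -0.2044]
 [ 0.5433 -0.1726]] old-jig [ 0.0225 -0.0833] [ 0.003  -0.0355]
tool [ 0.5501 -0.0645  0.0516] [ 180.     0.8 -164.6] [-0.9  2.3 12.8]
blank yaw rel 67.80 y rel axis -0.1138 x -0.0983rail.py:7: RankWarning: Polyfit may be poorly conditioned
  s=abs(vs-np.polyval(p,us))<1.2; p=np.polyfit(us[s],vs[s],1)
rail.py:7: RankWarning: Polyfit may be poorly conditioned
  s=abs(vs-np.polyval(p,us))<1.2; p=np.polyfit(us[s],vs[s],1)
rail.py:7: RankWarning: Polyfit may be poorly conditioned
  s=abs(vs-np.polyval(p,us))<1.2; p=np.polyfit(us[s],vs[s],1)
rail.py:7: RankWarning: Polyfit may be poorly conditioned
  s=abs(vs-np.polyval(p,us))<1.2; p=np.polyfit(us[s],vs[s],1)
```

```bash
python3 bl.py w4
```

```text
tool [ 0.5502 -0.0659  0.0516] [-180.     0.8 -164.7] [-0.6  1.7 11. ] jig [-0.0978  0.0002]
blank yaw -74.18 [ 0.5504 -0.0666] len 0.0961 jig [-0.097   0.0001] yaw in jig 0.02
```

View pics/w4.png

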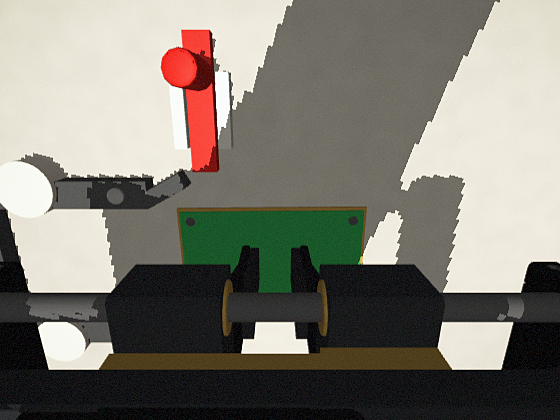

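```bash
sed -i 's/max(2)<110; g\[:150\]=0; g\[215:\]=0/max(2)<85; g[:150]=0; g[235:]=0/; s/u0=2,u1=68/u0=60,u1=145/' rail.py; python3 rail.py; python3 -c "
from h import *
im=cv2.imread('pics/w4.png').max(2); print(im[195:216:1,80],im[195:216,130],im[203:213,240])"
```

```text
rail yaw -75.33 n 65 [[ 0.5445 -0.1773]
 [ 0.5339 -0.137 ]] old-jig [ 0.0079 -0.0357] [-0.0338 -0.0349]
tool [ 0.5502 -0.0658  0.0516] [-179.9    0.8 -164.7] [ 0.2  1.  11.5]
blank yaw rel 1.08 y rel axis 0.0002 x -0.0970
[ 92  93  96  96  94  97  92  97  93  97  96  91  86 101 213 246 237 236
 237 237 235] [ 42  42  42  36  43  40  44  46  42  39  45  43  37  41  96 118 112 114
 112 114 117] [115 117 118 116  94  91 106  96  76  86]
```

Call:
servo_tool --plan '[[0.2,[0.3,-0.5,0.31],[0,0.4,0.15]],[0.2,[0.3,-0.5,0.31],[0,0.4,0.15]],[0.2,[0.3,-0.5,0.31],[0,0.4,0.1]],[0.2,[0.3,-0.5,0.31],[0,0.4,0]],[0.2,[0.3,-0.5,0.31],[0,0.4,0]],[0.2,[0.3,-0.5,0.31],[0,0.4,0]]]'

```text
time_s: 10.58
tool_pos: [0.5578, -0.0907, 0.0505]
tool_rot: [179.8, 0.4, -164.7]
force: [-1.2, 3.0, 13.4]
grip_width: 0.0171
```

```bash
python3 bl.py
```

```text
tool [ 0.5578 -0.0907  0.0505] [ 179.8    0.4 -164.7] [-1.2  3.  13.4] jig [-0.0718  0.0007]
blank yaw -74.47 [ 0.5579 -0.0915] len 0.0962 jig [-0.071   0.0005] yaw in jig -0.27
```

Call:
servo_tool --plan '[[0.2,[0.28,-0.5,0.31],[0,0.3,0.1]],[0.2,[0.28,-0.5,0.31],[0,0.3,0.1]],[0.2,[0.28,-0.5,0.31],[0,0.3,0.1]],[0.2,[0.28,-0.5,0.31],[0,0.3,0]],[0.2,[0.28,-0.5,0.31],[0,0.3,0]],[0.2,[0.28,-0.5,0.31],[0,0.3,0]]]'

```text
time_s: 11.13
tool_pos: [0.5652, -0.1173, 0.0491]
tool_rot: [179.6, 0.4, -164.8]
force: [-1.5, 2.5, 13.5]
grip_width: 0.0177
```

```bash
python3 bl.py
```

```text
tool [ 0.5652 -0.1173  0.0491] [ 179.6    0.4 -164.8] [-1.5  2.5 13.5] jig [-0.0442  0.0005]
blank yaw -74.59 [ 0.5652 -0.118 ] len 0.0961 jig [-0.0435  0.0003] yaw in jig -0.39
```

Call:
servo_tool --plan '[[0.2,[0.28,-0.5,0.33],[0.1,0.3,0]],[0.2,[0.28,-0.5,0.33],[0.1,0.3,0]],[0.2,[0.28,-0.5,0.33],[0.1,0.3,0]],[0.2,[0.28,-0.5,0.33],[0.1,0.3,0]],[0.2,[0.28,-0.5,0.33],[0.1,0.3,0]]]'

```text
time_s: 11.6
tool_pos: [0.5696, -0.1341, 0.0469]
tool_rot: [179.4, 0.3, -164.5]
force: [-2.7, 5.3, 15.7]
grip_width: 0.0175
```

```bash
python3 bl.py
```

```text
tool [ 0.5696 -0.1341  0.0469] [ 179.4    0.3 -164.5] [-2.7  5.3 15.7] jig [-0.0269  0.0002]
blank yaw -74.83 [ 0.5695 -0.1347] len 0.0961 jig [-0.0263 -0.0001] yaw in jig -0.63
```

Call:
servo_tool --plan '[[0.2,[0.28,-0.5,0.34],[0.2,0.3,0]],[0.2,[0.28,-0.5,0.34],[0.2,0.3,0]],[0.2,[0.28,-0.5,0.34],[0.2,0.3,0]],[0.2,[0.28,-0.5,0.34],[0.2,0.3,0]]]'

```text
time_s: 11.98
tool_pos: [0.5739, -0.1478, 0.0457]
tool_rot: [179.7, 0.2, -164.2]
force: [-2.9, 5.8, 15.9]
grip_width: 0.0175
```

```bash
python3 bl.py
```

```text
tool [ 0.5739 -0.1478  0.0457] [ 179.7    0.2 -164.2] [-2.9  5.8 15.9] jig [-0.0125  0.0007]
blank yaw -74.77 [ 0.5737 -0.1483] len 0.0960 jig [-0.0121  0.0003] yaw in jig -0.57
```

Call:
servo_tool --plan '[[0.2,[0.25,-0.4,0.33],[0.1,0.3,0]],[0.2,[0.25,-0.4,0.33],[0.1,0.3,0]],[0.2,[0.25,-0.4,0.33],[0.1,0.3,0]]]'

```text
time_s: 12.28
tool_pos: [0.5758, -0.1544, 0.0448]
tool_rot: [179.5, 0.0, -164.0]
force: [-5.7, 10.5, 17.5]
grip_width: 0.0173
```

```bash
python3 bl.py
```

```text
tool [ 0.5758 -0.1544  0.0448] [ 179.5    0.  -164. ] [-5.7 10.5 17.5] jig [-0.0057  0.0006]
blank yaw -74.75 [ 0.5755 -0.1547] len 0.0960 jig [-0.0054  0.0003] yaw in jig -0.55
```

Call:
servo_tool --plan '[[0.2,[0.25,-0.35,0.33],[0.1,0.3,0]],[0.2,[0.25,-0.35,0.33],[0.1,0.3,0]]]'

```text
time_s: 12.5
tool_pos: [0.5759, -0.1544, 0.0439]
tool_rot: [179.1, -0.2, -163.8]
force: [-5.7, 8.1, 17.8]
grip_width: 0.0173
```

```bash
python3 bl.py w5; python3 -c "
from h import *
snap('top','t5');snap('scene','s5')
a=cv2.imread('pics/w5.png'); t=cv2.resize(cv2.imread('pics/s5.png')[155:225,190:290],None,fx=2.4,fy=2.4,interpolation=2)
o=np.zeros((420,800,3),np.uint8);o[:,:560]=a;o[:t.shape[0],560:560+t.shape[1]]=t;cv2.imwrite('pics/c5.png',o)"
```

```text
tool [ 0.5759 -0.1544  0.0439] [ 179.1   -0.2 -163.8] [-5.7  8.1 17.8] jig [-0.0056  0.0007]
blank yaw -74.90 [ 0.5754 -0.1548] len 0.0961 jig [-0.0054  0.0002] yaw in jig -0.70
```

View pics/c5.png

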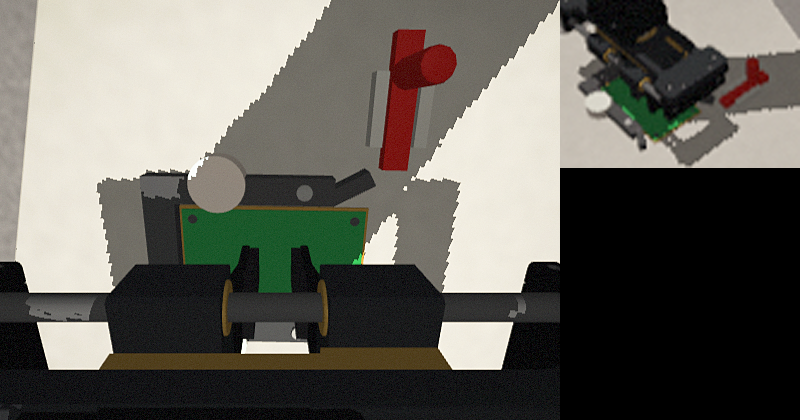

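Blank sits between the rails with its front edge at u≈180, seemingly against the stop, though the frame estimate says 5 mm short. I'll check locally with the flare tip, latch bar and stop.

Run:
```python
from bl import *
w,o=wrist(); z=o['tool_pos'][2]; zb=z-.003; print(z,o['force'].round(1))
a=np.radians(-74.9);X=np.array([np.cos(a),np.sin(a)]);Y=np.array([-X[1],X[0]])
f=lambda u,v,h:cast(w,(u,v),zb+h)[0][:2]
ref=f(367.5,209,.003)
for n,p in dict(rear=(367.5,209,.003),front=(180,206,.003),flaretip=(375,185,.01),bartipL=(380,169,.008),bartipR=(405,170,.008),barL_up=(393,31,.008),stop_foot=(182,230,.0),stop_topinner=(177,232,.01),stop_outer=(146,240,.01),roller=(216,184,.012)).items():
    d=f(*p)-ref; print(n,(d@X*1000).round(1),(d@Y*1000).round(1))
im=w['image']
for v in (220,235,250): print(v,[tuple(x) for x in im[v,172:190].tolist()])
```

```text
0.04378764864035728 [-4.9  7.6 16.5]
rear 0.0 0.0
front 97.8 -0.2
flaretip -0.1 -14.5
bartipL -2.4 -22.1
bartipR -14.8 -21.8
barL_up -1.1 -82.7
stop_foot 98.5 14.3
stop_topinner 98.3 11.5
stop_outer 114.3 16.1
roller 77.4 -14.2
220 [(43, 45, 41), (33, 37, 39), (43, 45, 45), (32, 31, 28), (30, 24, 28), (21, 24, 26), (31, 29, 35), (23, 20, 22), (34, 63, 77), (38, 81, 118), (30, 82, 53), (38, 86, 22), (33, 87, 17), (46, 90, 27), (51, 95, 36), (42, 97, 25), (46, 58, 40), (43, 38, 47)]
235 [(49, 49, 50), (42, 42, 43), (49, 51, 49), (43, 41, 46), (40, 38, 36), (30, 27, 27), (36, 38, 36), (32, 34, 35), (17, 17, 16), (24, 43, 59), (41, 85, 117), (40, 86, 73), (37, 84, 19), (41, 90, 24), (44, 88, 29), (46, 91, 31), (44, 91, 28), (36, 84, 24)]
250 [(40, 44, 41), (48, 47, 47), (42, 45, 43), (40, 45, 45), (48, 44, 47), (42, 44, 42), (24, 24, 22), (32, 33, 31), (25, 29, 25), (37, 33, 30), (33, 50, 64), (33, 76, 114), (33, 80, 68), (44, 87, 26), (34, 83, 13), (49, 90, 30), (35, 85, 21), (36, 87, 18)]
```

The local checks agree on home: rear edge is level with the flare tip, 2.4 mm to the latch bar (3 expected), and the front edge touches the stop. Relax, then lift off.

Call:
servo_tool --plan '[[0.2,[0.1,0,0.15],[0,0,0]],[0.2,[0,0,0],[0,0,0]],[0.2,[0,0,-0.2],[0,0,0]],[0.2,[0,0,-0.5],[0,0,0]],[0.2,[0,0,-1.5],[0,0,0]],[0.2,[0,0,-2.5],[0.3,-0.2,0]],[0.2,[0,0,-2.5],[0.3,0,0]],[0.1,[0,0,-1],[0,0,0]],[0,[0,0,0],[0,0,0]],[0,[0,0,0],[0,0,0]],[0,[0,0,0],[0,0,0]]]'

```text
time_s: 13.62
tool_pos: [0.5745, -0.1561, 0.1271]
tool_rot: [179.7, -0.1, -163.8]
force: [-0.4, -0.1, -0.7]
grip_width: 0.0024
```

```bash
python3 bl.py w6
```

```text
tool [ 0.5745 -0.1561  0.1271] [ 1.797e+02 -1.000e-01 -1.638e+02] [-0.4 -0.1 -0.7] jig [-0.0044 -0.001 ]
blank yaw -74.62 [ 0.5581 -0.1603] len 0.0635 jig [-0.0048 -0.018 ] yaw in jig -0.42
```

View pics/w6.png

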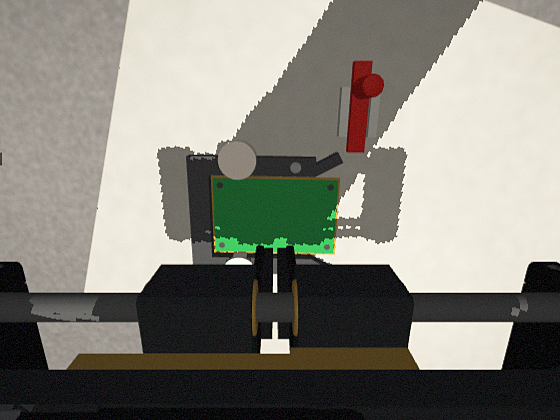

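Run:
```python
from bl import *
w,o=wrist(); t=o['tool_pos']
a=np.radians(-74.8);X=np.array([np.cos(a),np.sin(a)]);Y=np.array([-X[1],X[0]]);Jn=np.array([.5755,-.1548])
im=w['image'];b,g,r=[im[...,i].astype(int) for i in range(3)]
m=((r>60)&(r>2*g)&(r>2*b)).astype(np.uint8)
mm=cv2.morphologyEx(m,cv2.MORPH_OPEN,cv2.getStructuringElement(2,(19,19)))
p=cv2.moments(mm,True);k=(p['m10']/p['m00'],p['m01']/p['m00']);print(k,p['m00'])
for zb in(.042,.046):
    K=cast(w,(373,85),zb+.039)[0][:2];tip=cast(w,(356,152),zb+.008)[0][:2];re=cast(w,(336,178),zb+.003)[0][:2];fr=cast(w,(212,178),zb+.003)[0][:2]
    for n,q in dict(knob=K,tip=tip,rear=re,front=fr).items(): d=q-Jn;print(zb,n,q.round(4),(d@X*1e3).round(1),(d@Y*1e3).round(1))
    s=K-Y*.030; d=s-t[:2]; psi=np.radians(o['tool_rot'][2]); print('goto',s.round(4),'tool x,y cm',((d@[np.cos(psi),np.sin(psi)])*100).round(2),((d@[np.sin(psi),-np.cos(psi)])*100).round(2))
```

```text
(361.82046070460706, 94.66869918699187) 1476.0
0.042 knob [ 0.4656 -0.125 ] -57.6 -98.2
0.042 tip [ 0.5075 -0.1121] -59.0 -54.4
0.042 rear [ 0.5305 -0.1185] -46.8 -33.9
0.042 front [ 0.5568 -0.2093] 47.7 -32.3
goto [ 0.4367 -0.1329] tool x,y cm 12.56 6.05
0.046 knob [ 0.4662 -0.126 ] -56.4 -97.9
0.046 tip [ 0.5073 -0.1132] -58.0 -54.9
0.046 rear [ 0.5299 -0.1195] -46.0 -34.7
0.046 front [ 0.5558 -0.2088] 46.9 -33.2
goto [ 0.4372 -0.1339] tool x,y cm 12.53 5.94
```

Call:
servo_tool --plan '[[0,[2.2,1.1,0],[0,0,0]],[0,[2.2,1.1,0],[0,0,0.5]],[0,[2.2,1.1,0],[0,0,0.5]],[0,[2.2,1.1,0],[0,0,0]],[0,[2.2,1.0,0],[0,0,0]],[0,[0,0,0],[0,0,0]],[0,[0,0,0],[0,0,0]]]'

```text
time_s: 14.3
tool_pos: [0.4437, -0.1316, 0.1177]
tool_rot: [179.4, -1.1, -164.8]
force: [1.8, -0.3, 1.4]
grip_width: 0.0003
```

Call:
servo_tool --plan '[[0,[0.7,0,0],[0.5,-0.8,0]],[0,[0.1,0,0.8],[0,0,0]],[0,[0,0,1.4],[0,0,0]],[0,[0,0,1.4],[0,0,0]],[0,[0,0,0.8],[0,0,0]],[0,[0,0,0],[0,0,0]],[0,[0,0,0],[0,0,0]]]'

```text
time_s: 14.88
tool_pos: [0.4391, -0.1344, 0.0685]
tool_rot: [180.0, -0.4, -164.8]
force: [-0.5, -0.9, 0.8]
grip_width: 0.0004
```

```bash
python3 bl.py w7; python3 -c "
from h import *
c=snap('scene','s7'); t=cv2.resize(c['image'][150:220,195:305],None,fx=5,fy=5,interpolation=2)
cv2.imwrite('pics/c7.png',np.vstack([t[:, :550],cv2.resize(cv2.imread('pics/w7.png')[20:280],(550,245))]))"
```

```text
tool [ 0.4391 -0.1344  0.0685] [ 180.    -0.4 -164.8] [-0.5 -0.9  0.8] jig [-0.0621 -0.1255]
```

View pics/c7.png

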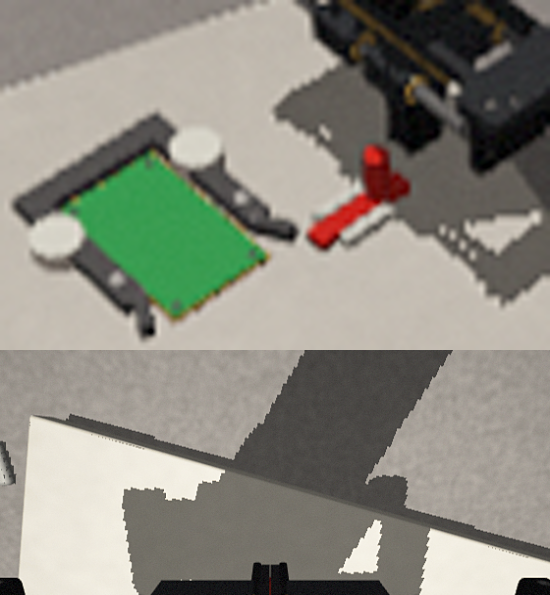

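Call:
servo_tool --plan '[[0,[-0.5,0,0],[0,0,0]],[0,[-0.5,0,0],[0,0,0]],[0,[-0.4,0,0],[0,0,0]],[0,[-0.4,0,0],[0,0,0]],[0,[-0.4,0,0],[0,0,0]],[0,[-0.4,0,0],[0,0,0]]]'

```text
time_s: 15.48
tool_pos: [0.4664, -0.1274, 0.0703]
tool_rot: [180.0, -0.4, -164.8]
force: [-1.0, -0.9, -0.1]
grip_width: 0.0007
```

Call:
servo_tool --plan '[[0,[-0.4,0,0.06],[0,0,0]],[0,[-0.4,0,0.06],[0,0,0]],[0,[-0.4,0,0.06],[0,0,0]],[0,[-0.3,0,0.06],[0,0,0]],[0,[-0.3,0,0.03],[0,0,0]]]'

```text
time_s: 15.9
tool_pos: [0.4858, -0.1212, 0.0674]
tool_rot: [179.9, -0.4, -164.7]
force: [-1.1, 0.2, 1.1]
grip_width: 0.0007
```

Call:
servo_tool --plan '[[0,[-0.25,0,0],[0,0,0]],[0,[-0.2,0,0],[0,0,0]],[0,[-0.2,0,0],[0,0,0]],[0,[-0.2,0,0],[0,0,0]]]'

```text
time_s: 16.23
tool_pos: [0.4926, -0.1189, 0.0668]
tool_rot: [179.8, -0.7, -164.7]
force: [-8.2, -1.5, 3.7]
grip_width: 0.0003
```

Call:
servo_tool --plan '[[0,[-0.25,0,0],[0,0,0]],[0,[-0.25,0,0],[0,0,0]],[0,[-0.25,0,0],[0,0,0]]]'

```text
time_s: 16.48
tool_pos: [0.4923, -0.1187, 0.065]
tool_rot: [179.6, -1.6, -164.8]
force: [-6.7, -0.8, 3.7]
grip_width: 0.0003
```

The latch stalled at the expected 45 mm of travel. Backing off and lifting clear to check.

Call:
servo_tool --plan '[[0,[0.5,0,0],[0,0,0]],[0,[1,0,0],[0,0,0]],[0,[1,0,0],[0,0,0]],[0,[0,0,-1.5],[0,-0.8,0]],[0,[0,0,-3],[0,0,0]],[0,[0,0,-3.5],[0,0,0]],[0,[0,0,-3],[0,0,0]],[0,[-1,-1.5,0],[0,0,0]],[0,[-1.5,-1.5,0],[0,0,0]],[0,[-1.5,-1,0],[0,0,0]],[0,[0,0,0],[0,0,0]],[0,[0,0,0],[0,0,0]]]'

```text
time_s: 17.48
tool_pos: [0.5154, -0.1585, 0.1834]
tool_rot: [179.8, 0.1, -165.1]
force: [-0.2, 0.1, 0.4]
grip_width: -0.0
```

```bash
python3 bl.py w8; python3 -c "
from h import *
c=snap('scene','s8'); t=cv2.resize(c['image'][150:220,195:305],None,fx=5,fy=5,interpolation=2)
cv2.imwrite('pics/c8.png',np.vstack([t[:230, :550],cv2.resize(cv2.imread('pics/w8.png')[:280],(700,350))[:,50:600]]))"
```

```text
tool [ 0.5154 -0.1585  0.1834] [ 1.798e+02  1.000e-01 -1.651e+02] [-0.2  0.1  0.4] jig [-0.0182 -0.0586]
blank yaw -74.14 [ 0.5236 -0.1625] len 0.0515 jig [-0.012  -0.0518] yaw in jig 0.06
```

View pics/c8.png

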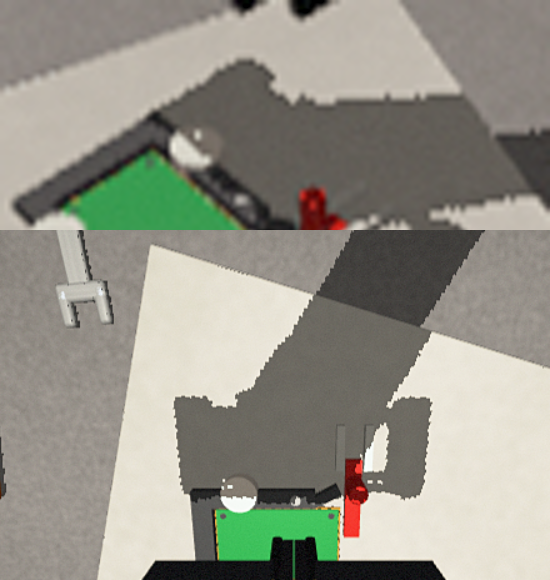

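Run:
```python
from bl import *
w,o=wrist()
a=np.radians(-74.8);X=np.array([np.cos(a),np.sin(a)]);Y=np.array([-X[1],X[0]])
b,g,r=[w['image'][...,i].astype(int) for i in range(3)]
m=(r>60)&(r>2*g)&(r>2*b);v,u=np.nonzero(m);print(u.min(),u.max(),v.min(),v.max())
for zb in(.042,.046):
    f=lambda u,v,h:cast(w,(u,v),zb+h)[0][:2]
    ref=f(311,222,.003)
    for n,q in dict(tip=f(320.5,v.max()+.5,.008),barL=f(315.5,235,.008),front=f(213,222.5,.003),knob=f(325,208,.039)).items(): d=q-ref;print(zb,n,(d@X*1e3-50).round(1),(d@Y*1e3-32).round(1))
```

```text
0 333 152 245
0.042 tip -59.5 -9.1
0.042 barL -54.2 -20.3
0.042 front 45.9 -32.0
0.042 knob -57.1 -57.5
0.046 tip -59.4 -9.5
0.046 barL -54.1 -20.5
0.046 front 44.7 -32.0
0.046 knob -56.9 -57.3
```

```bash
python3 -c "
from cell import env
print(env.sign_off(), env.get_obs()['time_s'])"
```

```text
the job is handed in; nothing more can be done
the job is handed in; nothing more can be done
```

The blank is in the jig against the end stop, the latch is pushed fully across behind it, and the job is handed in at about 18 s on the robot clock.

**Blank:** I slid it flat out of the tray with two fingertips, turned it about 16° and fed it between the rails and past the rollers. Readings at the end of each move showed about 18 N at most pressing down and about 21 N in total. It stalled with the front edge against the stop, its rear edge level with the flare tips and about 2.4 mm from the latch bar (3 mm expected).

**Latch:** I pushed it by the knob with the shut fingers until it stalled at about 8 N. The final picture puts its tip at y ≈ -9 mm in the jig's frame, which is fully shut. The blank was still home, and the robot was clear and touching nothing.

**Checks that disagreed:**
- My first jig estimate put the blank about 5 mm short of home. I trusted the close-up comparison with the flare, roller, stop and latch instead, and the latch then shut fully.
- The last picture's casts put the knob at y ≈ -57 mm instead of -53 mm, and the front edge at x ≈ 45–46 mm instead of 50 mm. I put both down to hand-picked pixels, and to the green film stopping short of the plate's edges.

I did not measure the other objects again at the end. I saw no contact with them.

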